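# Rock the angle gauge on the die crown to its red mark and hold

### The arm

A 7-joint arm with a two-finger parallel gripper is mounted at the origin on the work surface. World frame = base frame: x ahead of the robot, y to its left, z up, the work surface at z = 0. Lengths are in m, angles in rad, forces in N, time in s.
With the tool pointing down it reaches from about 0.4 to 0.85 m from the base axis. Payload 4.5 kg.
Tool frame: the origin (TCP) lies midway between the tips of the shut fingers; the grasp point (between the pads) lies 19 mm behind it (arm.grip_point_offset is the z of the grasp point in the tool frame, in m); z points along the fingers, y is the line along which they close (so a half turn about z gives the same grasp; the last joint's range is limited). The gripper opens to 88 mm and grips with 3 to 60 N. Pads are 18 mm wide; open, the fingers measure 123 mm over their backs; the gripper's body (75 mm by 187 mm) begins 45 mm behind the grasp point.
Start: joints at [1.354, 0.689, -0.195, 1.565, 0.157, 0.902, -0.215], TCP at [0.155, -0.605, 0.239] pointing down, gripper open.
Joint ranges: [-3.01, 3.01], [-0.46, 2.08], [-1.47, 1.51], [0.13, 2.56], [-1, 4.14], [0.04, 2.09], [-2.66, 2.66]. Speed limits (rad/s): [2.57, 2.57, 3.14, 3.14, 3.14, 3.14, 3.14].

### API

Orientations are given as a unit quaternion [w, x, y, z].
In Python, from bench import arm gives the robot as it stands. The module is installed in compiled form; this text tells all that it offers.
- The arm moves only by the shell command python3 -m crank 'ROWS' [FORCE]. ROWS is JSON, a list of rows, each an object with "fingers": the opening, from 0 (shut) to 1 (fully open); "offset": the shift along the tool's x, y, z in units of 50 mm (1.0 is 50 mm), a list of three; "twist": the turn, a rotation vector about the tool's x, y, z in units of 8 degrees (1.0 is 8 degrees), a list of three. A call has 1 to 12 rows; each row shifts and turns the commanded pose from where the row before left it, along the tool's axes as they then stand; what a row does not reach is not made up. A row lasts 1/8 s, in which the tool goes at most 62.5 mm and 10.7 degrees, less where a joint would pass 70% of its speed; a pose out of reach is approached as far as the arm can. A call is refused whole if a number of a shift passes 1 or a number of a turn 1, either way. A call with a gripper value outside its range is refused whole. The fingers move at their own pace and stop on an object; FORCE is the grip in N (left out, the last holds). Time passes only in rows, so rows that do not move let the fingers close. It gives the time, the measured TCP pose, the force, the opening and the grip force at its end, in the units of the state.
- arm.read_state(): the state, without advancing time (a new reading comes with each control period).
- arm.get_image(name): name is "scene" or "side" or "wrist"; returns the picture (480x640x3 uint8, red, green, blue); there is no depth.
- arm.camera_params(name): a dict with "fx", "fy", "cx", "cy" (pixels), "rvec" (rotation vector, rad) and "tvec" (3), from world to camera coordinates, as OpenCV has them. Camera axes: x right, y down, z forward; pixel columns grow to the right and rows downward; lengths in m; the calibration is good to about 2 mm. A picture is of the moment at which its call begins: read the wrist's pose just before it. camera_params takes no time and is no camera call; for the wrist camera it gives the pose at the moment of the call.
- arm.hand_in(): hands the job in; it is judged then, once.
The state is a dict: "time_s": time; "joint_pos": joint angles; "qvel": joint speeds; "joint_torque": joint torques, N m; "ee_pos": TCP position; "eef_rot": TCP orientation; "contact_force": force on the tool from outside, world axes, zero at the start; "torque": the same for the moment, N m; "width": opening from 0.0 (shut) to 1.0 (fully open); "gripper_force": force on a finger pad.
Only numpy, scipy, OpenCV 4.12 (cv2) and the standard library are available. Lean on these libraries where they do the work, as an engineer would, in place of code of your own. Each camera call takes 0.05 s, during which the arm holds its last target. There are 200 camera calls.

### The job

Slide the yellow-handled angle gauge out of the open end of its blue keeper, then stand it level and squarely on the middle of the brass crown of the steel die. From there rock it on the crown until its swinging black pointer settles on the red mark, keeping the sprung crown lightly pressed, neither free nor bottomed. Finish while still holding the gauge at that angle on the crown; leave the other things on the bench alone.

Things in the scene. Friction and masses are not known exactly. Their poses are not given: they have to be found in the camera images.
- gauge: angle gauge, 0.38 to 0.57 kg: base plate 90 (x) x 70 (y) x 8 mm, origin at the centre of its underside, z up. Yellow handle bar 24 (x) x 30 (y) mm rises to 112 mm above the underside at x = 0, y = +12 mm. Dial plate 84 mm wide, 94 mm high, at y = -20 mm, white face to -y. It starts in the keeper, axes parallel to the keeper's, underside 6 mm above the bench
- gauge_grip (a point): where to take the gauge: on the axis of the handle bar, 97 mm above the underside (15 mm below the bar's top), at x = 0, y = +12 mm in the gauge's frame. Grip across x (24 mm), fingers pointing down
- pointer (a joint): the black pendulum pointer on the dial, hanging from a pivot 84 mm above the gauge's underside at x = 0, y = -26 mm; it hangs plumb and settles in about 1 s. Value in rad: 0 when the gauge is level, and equal to the angle by which the gauge's +x end is tipped down (rotation by the right-hand rule about the gauge's +y axis)
- mark (a joint): the red mark on the dial's lower rim, 7 mm wide, stiffly clamped and to be left as set. Value in rad on the same scale as the pointer: between 0.15 and 0.34, so the gauge's +x end must be tipped down by this angle
- pointer_tip (a point): tip of the pointer, 46 mm from the pivot
- mark_tip (a point): the point of the dial at the middle of the red mark, 46 mm from the pivot: the pointer tip lies here when on the mark
- keeper: blue T-slot keeper fixed to the bench, origin on the bench, slot along x, open at -x, stop at +x; x -40 to +66, y -45 to +45 mm, 22 mm high. The gauge's plate slides on its 6 mm floor between walls 74 mm apart, under lips 54 mm apart with 3 mm play above it. It lifts out only after sliding to -x until the gauge's origin is past x = -85 mm (starts near +7)
- die: steel die block fixed to the bench, 130 (x) x 76 (y) mm, 24 mm high, origin on the bench under its centre; two uneven low studs 28 and 32 mm high stand at x = -42 and +42 mm, too low to touch the gauge in the angles used. The brass crown stands in the middle
- crown_top (a point): the middle of the top line of the brass crown, 62 mm above the bench when free: a half-round bar 64 mm long lying along the die's y axis, radius 14 mm. The gauge stands squarely on it when the gauge's x and y axes are parallel to the die's x and y (either way round), its underside centred on this point
- crown (a joint): how far the sprung crown is pressed down, m: 0 free, 0.012 bottomed. It starts to give at about 3 N and takes 1 N more per mm
- die_a: loose letter die, a dark steel block 40 x 60 x 35 mm, origin under its centre; leave alone
- die_b: loose letter die, as die_a; leave alone
- die_c: loose letter die, as die_a; leave alone
- ink_tin: tin, 60 mm across, 75 mm high; leave alone
- wrench: wrench lying flat; leave alone
- cup: blue cup, 70 mm across, 80 mm high; leave alone
- brush: brush lying flat; leave alone
There are look-alikes about, which are no part of the job. Leave any orange or pink look-alike of the gauge alone.

How it is judged:
By the outcome, as a careful person would: the job done as asked, in the order asked, and still so for the second after the job is handed in, while the arm keeps its last pose, push and grip.
It also fails if it takes over 48 s, if anything falls off the work surface, if the arm or the gripper's body presses on something with over 40 N, if the wrist force passes 120 N, or if a joint passes its speed limit or range.

## Working session

There is one attempt and no reset: what is moved stays moved. The work goes in short steps, Python scripts to look and compute and a shell command to move; the robot and the scene stay as the last step left them, time stands still between calls to the robot, and variables do not carry over. Pictures are saved under pics/ and viewed, at most 10 in all, crops included, and the job is handed in when it is done.

```bash
mkdir -p pics
cat > h.py <<'E'
import numpy as np,cv2
from bench import arm
from scipy.spatial.transform import Rotation as R
def cam(n):
    p=arm.camera_params(n);K=np.array([[p['fx'],0,p['cx']],[0,p['fy'],p['cy']],[0,0,1]])
    return K,R.from_rotvec(np.ravel(p['rvec'])).as_matrix(),np.ravel(p['tvec'])
def ray(n,uv,c=None):
    K,r,t=c or cam(n);d=r.T@np.linalg.inv(K)@np.array([uv[0],uv[1],1.]);return -r.T@t,d
def plane(n,uv,z,c=None):
    o,d=ray(n,uv,c);return o+d*(z-o[2])/d[2]
def proj(n,X,c=None):
    K,r,t=c or cam(n);q=K@(r@np.array(X)+t);return q[:2]/q[2]
def tri(rs):
    A=0;b=0
    for o,d in rs:
        d=d/np.linalg.norm(d);P=np.eye(3)-np.outer(d,d);A=A+P;b=b+P@o
    return np.linalg.solve(A,b)
def save(n,f):
    im=arm.get_image(n);cv2.imwrite('pics/'+f,im[:,:,::-1]);return im
def tool():
    s=arm.read_state();q=s['eef_rot'];return np.array(s['ee_pos']),R.from_quat([q[1],q[2],q[3],q[0]]).as_matrix(),s
E
python3 - <<'E'
from h import *
save('scene','s0.png');save('side','d0.png')
for n in('scene','side'):
    K,r,t=cam(n);print(n,K[0,0],-r.T@t,r[2])
p,r,s=tool();print(p,r.round(3),s['width'],arm.grip_point_offset,s['time_s'])
E
```

```text
scene 531.7519428384162 [1.21807648 0.4809187  0.85655276] [-0.59633203 -0.42024199 -0.68394794]
side 433.2318348443907 [0.37274339 0.67531343 0.91894979] [ 0.13927652 -0.62056228 -0.77168938]
[ 0.15493928 -0.60491224  0.23800262] [[ 0.969  0.248 -0.001]
 [ 0.248 -0.969  0.002]
 [-0.    -0.002 -1.   ]] 0.993411625238127 -0.0187 0.1
```

View pics/s0.png

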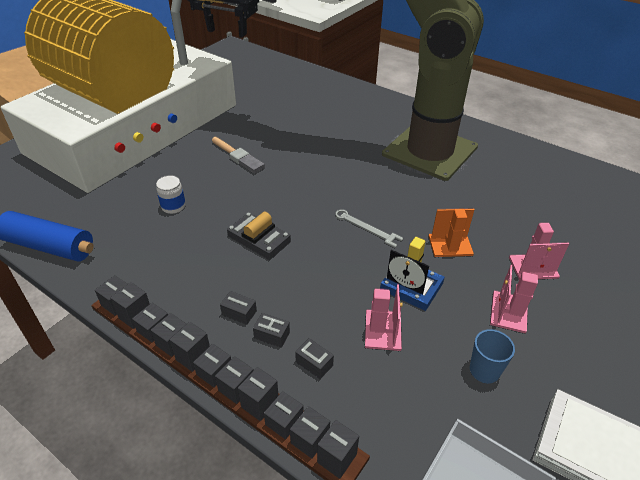

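View pics/d0.png

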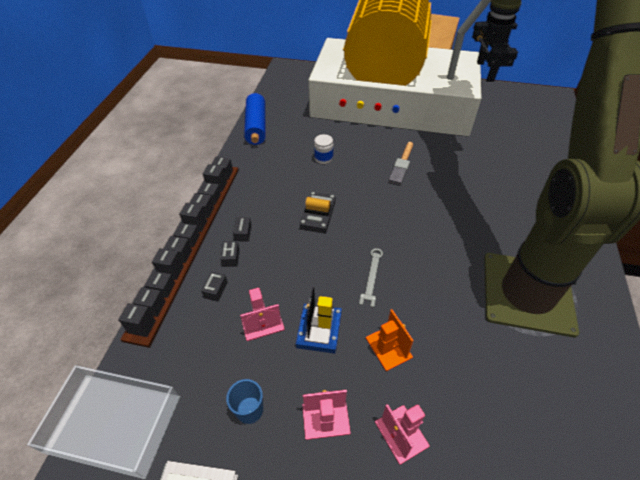

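Candidates: yellow at scene (407,270)/side (320,315) in the blue keeper; orange at (453,232); pinks at (385,320), (543,250), (515,300). The yellow one, sitting in the blue keeper, fits. I'll confirm it in an enlarged crop.

Run:
```python
import cv2,numpy as np
s=cv2.imread('pics/s0.png');d=cv2.imread('pics/d0.png')
z=lambda im,u,v,w,h,W,H:cv2.resize(im[v:v+h,u:u+w],(W,H),interpolation=cv2.INTER_CUBIC)
a=z(s,370,225,80,60+20,400,300) if 0 else z(s,365,228,100,75,400,300)
b=z(d,280,275,80,60+15,400,300) if 0 else z(d,275,280,100,75,400,300)
c=z(s,212,200,100,75,400,300);e=z(d,270,175,100,75,400,300)
cv2.imwrite('pics/m0.png',np.vstack([np.hstack([a,b]),np.hstack([c,e])]))
```

```text
(no output)
```

View pics/m0.png

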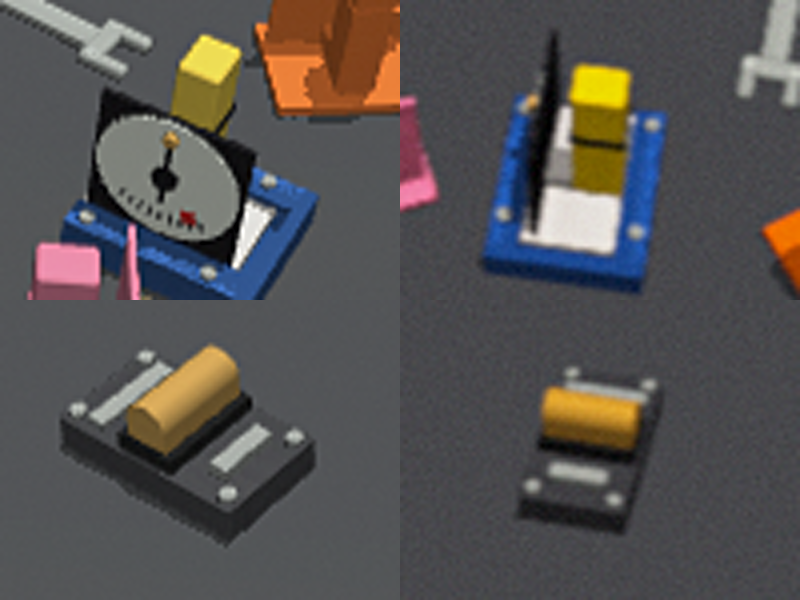

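The crop confirms the yellow-handled gauge in the blue keeper: white dial, red mark right of centre at about scene (412,282), open end away from the stop. The die's crown is at scene (258,224), with screws at its four corners.

Run:
```python
from h import *
S=lambda x,y,u,v,ox,oy:(u+(x-ox)/4,v+(y-oy)/4)
h=[ray('scene',S(210,62,365,228,0,0)),ray('side',S(602,80,275,280,400,0))]
print('handle',tri(h),plane('scene',S(210,62,365,228,0,0),.118),plane('side',S(602,80,275,280,400,0),.118))
k=[plane('side',S(x,y,275,280,400,0),.023) for x,y in[(525,103),(653,124),(504,213),(637,231)]]
print('keeper',np.round(k,4));
ang=lambda v:np.degrees(np.arctan2(v[1],v[0]))
print(ang(k[2]-k[0]),ang(k[3]-k[1]),ang(k[0]-k[1]),ang(k[2]-k[3]))
for n,u,v,ox,P in(('scene',212,200,0,[(146,357),(78,409),(295,436),(228,493)]),('side',270,175,400,[(572,373),(649,384),(531,485),(615,499)])):
    q=np.array([plane(n,S(x,y,u,v,ox,300),.025) for x,y in P]);print(n,q.round(4),q.mean(0),)
    print([ang(q[b]-q[a]) for a,b in((0,1),(0,2),(1,3),(2,3))])
    C=q.mean(0);print('crown px',proj(n,[C[0],C[1],.062]))
```

```text
handle [0.47340818 0.19394899 0.11283738] [0.48030947 0.19868336 0.118     ] [0.47248712 0.19400436 0.118     ]
keeper [[0.5259 0.1619 0.023 ]
 [0.4487 0.1602 0.023 ]
 [0.5209 0.2345 0.023 ]
 [0.4448 0.2298 0.023 ]]
93.93853525364325 93.26101032654593 1.267719028728119 3.5169122739009886
scene [[ 0.5382 -0.2085  0.025 ]
 [ 0.596  -0.2096  0.025 ]
 [ 0.5393 -0.0946  0.025 ]
 [ 0.5977 -0.0956  0.025 ]] [ 0.56779308 -0.15208708  0.025     ]
[np.float64(-1.0738329859274862), np.float64(89.43429271411965), np.float64(89.17250168799085), np.float64(-0.9902375895091178)]
crown px [257.31331829 218.57296254]
side [[ 0.5942 -0.2104  0.025 ]
 [ 0.5367 -0.2107  0.025 ]
 [ 0.5975 -0.0971  0.025 ]
 [ 0.5379 -0.0964  0.025 ]] [ 0.56655683 -0.15364167  0.025     ]
[np.float64(-179.69713938832203), np.float64(88.3111705567694), np.float64(89.41251884204722), np.float64(179.26571165068722)]
crown px [317.86989654 199.18872822]
```

Run:
```python
from h import *
for uv in[(472,132),(310,112),(480,80),(480,60)]: print(plane('side',uv,0),plane('side',uv,.12))
for uv in[(87,185),(235,110),(10,140)]: print(plane('scene',uv,0))
for uv in[(369,345),(385,350),(410,310)]: print('or',plane('side',uv,0),plane('side',uv,.1))
```

```text
[ 0.13102658 -0.63841412  0.        ] [ 0.16259089 -0.46686252  0.12      ]
[ 7.04053654e-01 -6.41538641e-01  1.11022302e-16] [ 0.66078989 -0.46957903  0.12      ]
[ 0.09847542 -0.98454812  0.        ] [ 0.13429039 -0.76779701  0.12      ]
[ 0.09583016 -1.14266079  0.        ] [ 0.13199056 -0.90526272  0.12      ]
[ 6.79730304e-01 -6.41452844e-01 -1.11022302e-16]
[ 0.16925318 -0.59284537  0.        ]
[ 0.68040664 -0.99326687  0.        ]
or [0.36542318 0.21966599 0.        ] [0.36621977 0.26924948 0.1       ]
or [0.32820773 0.22430115 0.        ] [0.3330541  0.27338025 0.1       ]
or [0.28140241 0.10847317 0.        ] [0.29134212 0.17015665 0.1       ]
```

```bash
python3 -m crank '[{"fingers":1,"offset":[0,0,0],"twist":[0,0,0.71]},{"fingers":1,"offset":[0,0,0],"twist":[0,0,0.71]},{"fingers":1,"offset":[0.64,-0.48,0],"twist":[0,0,0]},{"fingers":1,"offset":[0.64,-0.48,0],"twist":[0,0,0]},{"fingers":1,"offset":[0.64,-0.48,0],"twist":[0,0,0]},{"fingers":1,"offset":[0.64,-0.48,0],"twist":[0,0,0]},{"fingers":1,"offset":[0.64,-0.48,0],"twist":[0,0,0]},{"fingers":1,"offset":[0.64,-0.48,0],"twist":[0,0,0]},{"fingers":1,"offset":[0.64,-0.48,0],"twist":[0,0,0]},{"fingers":1,"offset":[0.64,-0.48,0],"twist":[0,0,0]}]' 20
python3 -m crank '[{"fingers":1,"offset":[0.18,-0.9,0],"twist":[0,0,0]},{"fingers":1,"offset":[0.18,-0.9,0],"twist":[0,0,0]},{"fingers":1,"offset":[0.18,-0.9,0],"twist":[0,0,0]},{"fingers":1,"offset":[0.18,-0.9,0],"twist":[0,0,0]},{"fingers":1,"offset":[0.18,-0.9,0],"twist":[0,0,0]},{"fingers":1,"offset":[0.18,-0.9,0],"twist":[0,0,0]},{"fingers":1,"offset":[0.18,-0.9,0],"twist":[0,0,0]},{"fingers":1,"offset":[0.18,-0.9,0],"twist":[0,0,0]},{"fingers":1,"offset":[0.18,-0.9,0],"twist":[0,0,0]},{"fingers":1,"offset":[0.18,-0.9,0],"twist":[0,0,0]}]'
```

```text
time_s: 1.35
ee_pos: [0.4014, -0.3992, 0.2384]
eef_rot: [-0.0, 1.0, 0.026, -0.0]
contact_force: [-0.5, -0.6, -0.0]
width: 1.0
gripper_force: 0.0
time_s: 2.6
ee_pos: [0.4669, 0.0553, 0.2386]
eef_rot: [0.0, 1.0, 0.026, -0.0]
contact_force: [0.5, -0.0, -0.5]
width: 1.0
gripper_force: 0.0
```

```bash
python3 -m crank '[{"fingers":1,"offset":[0.1,-0.7,0],"twist":[0,0,0]},{"fingers":1,"offset":[0.1,-0.7,0],"twist":[0,0,0]},{"fingers":1,"offset":[0.1,-0.7,0],"twist":[0,0,0]},{"fingers":1,"offset":[0,0,0],"twist":[0,0,0]}]'
python3 - <<'E'
from h import *
save('wrist','w0.png');K,r,t=cam('wrist');print(-r.T@t,r[2],proj('wrist',[.474,.195,.118]))
E
```

```text
time_s: 3.1
ee_pos: [0.4761, 0.1629, 0.2384]
eef_rot: [-0.001, 1.0, 0.029, -0.0]
contact_force: [0.2, -0.9, 0.5]
width: 0.998
gripper_force: 0.0
[0.55564337 0.16373512 0.38429785] [-0.30872808 -0.01705032 -0.95099751] [270.69403826 231.88076664]
```

View pics/w0.png

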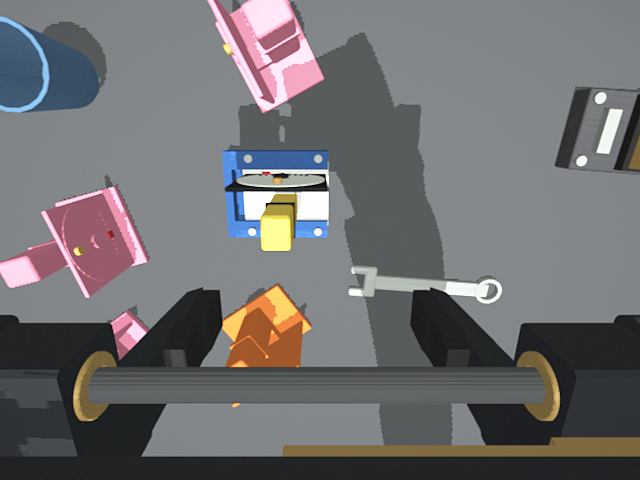

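Run:
```python
from h import *
im=cv2.imread('pics/w0.png').astype(int);c=cam('wrist')
b,g,r=im[...,0],im[...,1],im[...,2]
m=((r>200)&(g>170)&(b<130));m[:190]=0;m[260:]=0;m[:,:250]=0;m[:,310:]=0
ct=max(cv2.findContours(m.astype(np.uint8),0,2)[0],key=cv2.contourArea);rc=cv2.minAreaRect(ct);print(rc,cv2.boundingRect(ct))
print('top',plane('wrist',rc[0],.118))
ang=lambda v:np.degrees(np.arctan2(v[1],v[0]))
k=[plane('wrist',p,.023) for p in[(248,158),(318,158),(252,232),(321,232)]];print(np.round(k,4),np.mean(k,0))
print([ang(k[i]-k[j]) for i,j in((0,1),(2,3),(0,2),(1,3))])
d=[plane('wrist',p,.025) for p in[(600,98),(582,161)]];print('die',np.round(d,4),ang(d[0]-d[1]))
```

```text
((275.0, 232.5), (35.0, 30.0), 90.0) (260, 215, 31, 36)
top [0.4736818  0.19160526 0.118     ]
[[0.5208 0.2301 0.023 ]
 [0.5247 0.1602 0.023 ]
 [0.4436 0.2261 0.023 ]
 [0.4478 0.1525 0.023 ]] [0.48422378 0.19221844 0.023     ]
[np.float64(93.22606886833618), np.float64(93.23046355238513), np.float64(2.9771920937027008), np.float64(5.696162752801818)]
die [[ 0.5953 -0.1029  0.025 ]
 [ 0.5368 -0.1028  0.025 ]] -0.1289877556312191
```

The wrist view puts the handle top at (276,232), at about world (0.4735, 0.192), and the keeper axis at 93.2°. That matches the tool, so I'll descend and grip.

```bash
python3 -m crank '[{"fingers":1,"offset":[-0.02,-0.58,0.2],"twist":[0,0,0]},{"fingers":0.7,"offset":[0,0,0.7],"twist":[0,0,0]},{"fingers":0.6,"offset":[0,0,0.7],"twist":[0,0,0]},{"fingers":0.6,"offset":[0,0,0.7],"twist":[0,0,0]},{"fingers":0.6,"offset":[0,0,0.5],"twist":[0,0,0]},{"fingers":0.6,"offset":[0,0,0.28],"twist":[0,0,0]},{"fingers":0.6,"offset":[0,0,0],"twist":[0,0,0]},{"fingers":0,"offset":[0,0,0],"twist":[0,0,0]},{"fingers":0,"offset":[0,0,0],"twist":[0,0,0]},{"fingers":0,"offset":[0,0,0],"twist":[0,0,0]},{"fingers":0,"offset":[0,0,0],"twist":[0,0,0]}]' 25
```

```text
time_s: 4.53
ee_pos: [0.4748, 0.1901, 0.0855]
eef_rot: [-0.001, 1.0, 0.027, 0.001]
contact_force: [-0.1, 3.8, 2.6]
width: 0.27
gripper_force: 24.8
```

```bash
python3 -m crank '[{"fingers":0,"offset":[0,0.1,-0.025],"twist":[0,0,0]},{"fingers":0,"offset":[0,0.3,0],"twist":[0,0,0]},{"fingers":0,"offset":[0,0.3,0],"twist":[0,0,0]},{"fingers":0,"offset":[0,0,0],"twist":[0,0,0]}]' 40; python3 -m crank '[{"fingers":0,"offset":[0,0.3,0],"twist":[0,0,0]},{"fingers":0,"offset":[0,0.3,0],"twist":[0,0,0]},{"fingers":0,"offset":[0,0.3,0],"twist":[0,0,0]},{"fingers":0,"offset":[0,0.3,0],"twist":[0,0,0]},{"fingers":0,"offset":[0,0.3,0],"twist":[0,0,0]},{"fingers":0,"offset":[0,0,0],"twist":[0,0,0]}]'
```

```text
time_s: 5.03
ee_pos: [0.4764, 0.1498, 0.0859]
eef_rot: [0.001, 1.0, 0.024, 0.0]
contact_force: [3.6, -1.0, -4.2]
width: 0.269
gripper_force: 39.6
time_s: 5.78
ee_pos: [0.479, 0.0763, 0.0858]
eef_rot: [0.001, 1.0, 0.025, -0.001]
contact_force: [0.4, 0.9, -4.6]
width: 0.268
gripper_force: 39.7
```

```bash
python3 -m crank '[{"fingers":0,"offset":[0,0,-0.4],"twist":[0,0,0]},{"fingers":0,"offset":[0,0,-0.6],"twist":[0,0,0]},{"fingers":0,"offset":[0,0,-0.6],"twist":[0,0,0]},{"fingers":0,"offset":[0,0,-0.5],"twist":[0,0,0.25]},{"fingers":0,"offset":[0.16,0.46,0],"twist":[0,0,0.225]},{"fingers":0,"offset":[0.32,0.92,0],"twist":[0,0,0]},{"fingers":0,"offset":[0.32,0.92,0],"twist":[0,0,0]},{"fingers":0,"offset":[0.32,0.92,0],"twist":[0,0,0]},{"fingers":0,"offset":[0.3,0.9,0],"twist":[0,0,0]},{"fingers":0,"offset":[0.16,0.45,0],"twist":[0,0,0]},{"fingers":0,"offset":[0,0,0],"twist":[0,0,0]},{"fingers":0,"offset":[0,0,0],"twist":[0,0,0]}]'
python3 - <<'E'
from h import *
s=save('scene','s1.png');d=save('side','d1.png');w=save('wrist','w1.png')
p,r,st=tool();print(p,r.round(4))
g=p+r@[0,0,-.0187];print(proj('scene',g),proj('side',g),proj('wrist',g))
z=lambda im,uv:cv2.resize(cv2.getRectSubPix(im,(160,120),(float(uv[0]),float(uv[1]))),(400,300),interpolation=2)
q=g-[0,0,.06]
m=np.vstack([np.hstack([z(s,proj('scene',q)),z(d,proj('side',q))]),np.hstack([cv2.resize(w,(400,300)),z(w,proj('wrist',g+[.05,0,-.06]))])])
cv2.imwrite('pics/m1.png',m[:,:,::-1]);print(proj('scene',q),proj('side',q),proj('wrist',g+[.05,0,-.06]))
E
```

```text
time_s: 7.28
ee_pos: [0.5555, -0.1487, 0.1906]
eef_rot: [-0.001, 1.0, -0.006, -0.001]
contact_force: [-0.1, 0.9, -5.3]
width: 0.269
gripper_force: 39.7
[ 0.55593993 -0.14879718  0.19090474] [[ 9.999e-01 -1.100e-02 -7.000e-04]
 [-1.100e-02 -9.999e-01  1.000e-03]
 [-7.000e-04 -1.000e-03 -1.000e+00]]
[257.30446459 162.75282825] [320.8339695  159.41261112] [313.07397558 328.62906735]
[259.24731712 185.68544811] [321.00829224 177.31185954] [312.96242782 184.35949816]
```

View pics/m1.png

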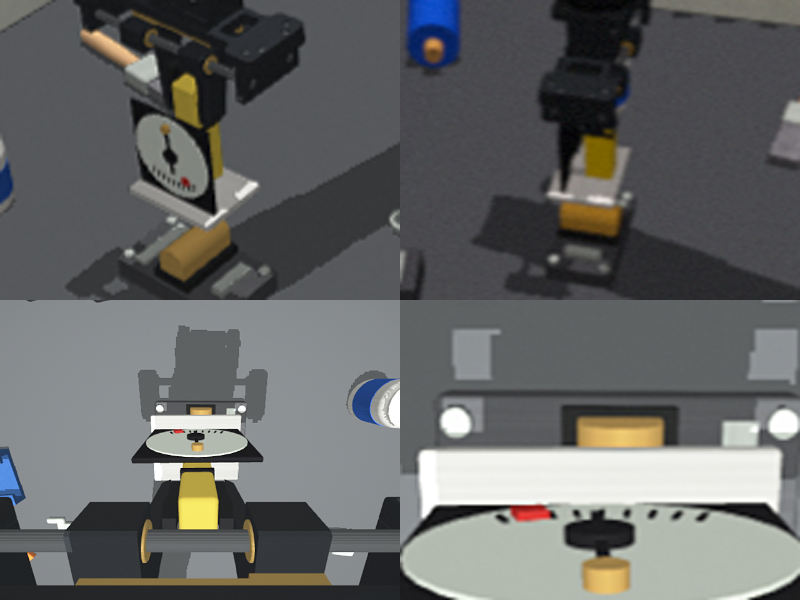

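Run:
```python
from h import *
U=lambda x,y:(312.96+(x-600)/2.5,184.36+(y-450)/2.5)
c=cam('wrist');P=lambda x,y,z:plane('wrist',U(x,y),z,c).round(4)
print('screws',P(456,422,.025),P(784,421,.025))
print('crown',P(578,418,.062),P(664,418,.062))
print('plate top edge',P(421,450,.119),P(782,450,.119),'bottom edge',P(426,504,.111),P(778,504,.111))
V=lambda x,y,a,b,ox:(a+(x-ox-200)/2.5,b+(y-150)/2.5)
# plate corners bottom near, scene: left(132,190) near(210,228) right(258,186)
a=plane('scene',V(132,188,259.25,185.69,0),.119);b=plane('scene',V(210,222,259.25,185.69,0),.119);e=plane('scene',V(257,184,259.25,185.69,0),.119);print('scene plate',a,b,e)
# side: plate near edge corners (549,197),(632,203)
print('side',plane('side',V(549,194,321,177.3,400),.119),plane('side',V(634,201,321,177.3,400),.119))
```

```text
screws [ 0.5964 -0.0971  0.025 ] [ 0.5957 -0.2118  0.025 ]
crown [ 0.602  -0.1411  0.062 ] [ 0.6017 -0.1676  0.062 ]
plate top edge [ 0.6015 -0.1043  0.119 ] [ 0.6007 -0.1934  0.119 ] bottom edge [ 0.5862 -0.1028  0.111 ] [ 0.5853 -0.1946  0.111 ]
scene plate [ 0.6030452  -0.18844439  0.119     ] [ 0.59713205 -0.10514843  0.119     ] [ 0.53423024 -0.10498514  0.119     ]
side [ 0.60128309 -0.10468559  0.119     ] [ 0.51226475 -0.1126526   0.119     ]
```

Wrist measurement: die/crown centre is about (0.568,-0.154) and gauge centre (0.566,-0.149), with angles agreeing to 0.3°. I'll correct the offset and lower to just above the crown.

```bash
python3 -m crank '[{"fingers":0,"offset":[0.03,0.11,0.2],"twist":[0,0,0]},{"fingers":0,"offset":[0,0,0.4],"twist":[0,0,0]},{"fingers":0,"offset":[0,0,0.3],"twist":[0,0,0]},{"fingers":0,"offset":[0,0,0],"twist":[0,0,0]},{"fingers":0,"offset":[0,0,0],"twist":[0,0,0]},{"fingers":0,"offset":[0,0,0],"twist":[0,0,0]}]'
python3 - <<'E'
from h import *
p,r,st=tool();print(p,r.round(4),st['contact_force'],st['torque'])
s=save('scene','s2.png');d=save('side','d2.png');w=save('wrist','w2.png')
o=p+[0.0115,0,-.0795]
z=lambda im,uv:cv2.resize(cv2.getRectSubPix(im,(100,75),(float(uv[0]),float(uv[1]))),(400,300),interpolation=2)
a,b,e=proj('scene',o),proj('side',o),proj('wrist',o+[.03,0,0]);print(a,b,e)
m=np.vstack([np.hstack([z(s,a),z(d,b)]),np.hstack([cv2.resize(w,(400,300)),cv2.resize(cv2.getRectSubPix(w,(200,150),tuple(map(float,e))),(400,300))])])
cv2.imwrite('pics/m2.png',m[:,:,::-1])
E
```

```text
time_s: 8.18
ee_pos: [0.5582, -0.1564, 0.1466]
eef_rot: [0.0, 1.0, -0.007, 0.001]
contact_force: [-0.1, -0.0, -5.2]
width: 0.268
gripper_force: 39.7
[ 0.55820232 -0.156439    0.1466306 ] [[ 9.999e-01 -1.380e-02  1.400e-03]
 [-1.380e-02 -9.999e-01 -4.000e-04]
 [ 1.500e-03  3.000e-04 -1.000e+00]] [-0.05825294 -0.01151566 -5.15227822] [ 0.06859777  0.04605243 -0.00264545]
[255.12241491 216.54821036] [316.95495591 197.01027489] [313.41251337 187.98246546]
```

View pics/m2.png

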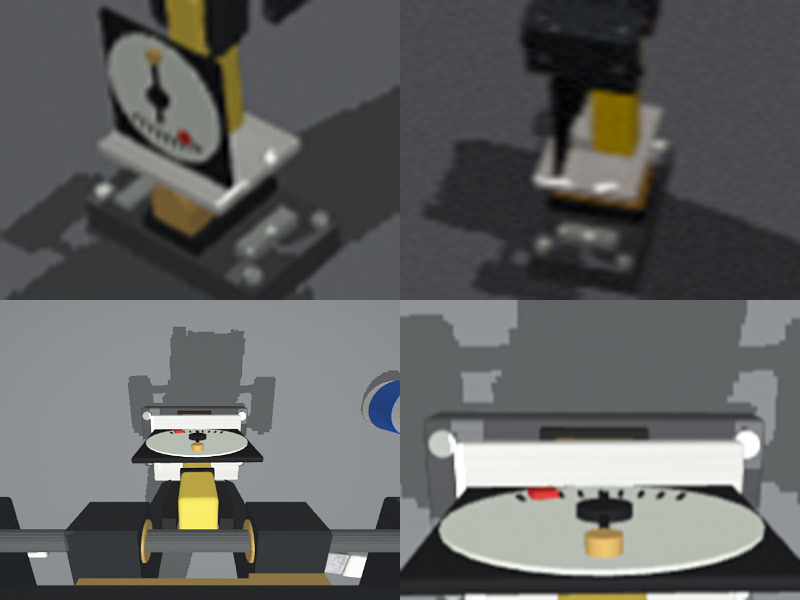

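Run:
```python
from h import *
c=cam('wrist');U=lambda x,y:(313.41+(x-600)/2,187.98+(y-450)/2)
P=lambda x,y,z:plane('wrist',U(x,y),z,c).round(4)
print('screws',P(441,444,.025),P(747,444,.025),'plate',P(450,440,.075),P(750,440,.075),P(458,488,.067),P(743,488,.067))
p,r,s=tool();print(p)
# dial: cast onto gauge plane y=-26 -> x = o+.026
ox=.5665+.0015;oy=-.155;n='scene'
def onx(uv,X):
    o,d=ray(n,uv);return o+d*(X-o[0])/d[0]
for f in('s2.png','s1.png'):
    im=cv2.imread('pics/'+f).astype(int);b,g,rr=im[...,0],im[...,1],im[...,2]
    m=(rr>120)&(g<70)&(b<70);m[:170]=0;m[250:]=0;m[:,:225]=0;m[:,300:]=0
    v,u=np.nonzero(m);w=(rr-g)[m];uv=(np.average(u,weights=w),np.average(v,weights=w))
    for dx in(.022,.024,.026):
        q=onx(uv,ox+dx)
        z0=(.1466 if f=='s2.png' else .1906)-.0795+.084; yy=-.1549 if f=='s2.png' else -.149
        print(f,len(u),np.round(uv,2),q.round(4),'rad',np.arctan2(q[1]-yy,z0-q[2]),np.hypot(q[1]-yy,z0-q[2]))
```

```text
screws [ 0.5957 -0.0958  0.025 ] [ 0.5942 -0.2118  0.025 ] plate [ 0.6047 -0.1104  0.075 ] [ 0.6035 -0.2027  0.075 ] [ 0.5879 -0.11    0.067 ] [ 0.5867 -0.2028  0.067 ]
[ 0.55794819 -0.15637671  0.14646609]
s2.png 1 [250. 212.] [ 0.59   -0.1506  0.0976] rad 0.07953293418471047 0.053640855444501645
s2.png 1 [250. 212.] [ 0.592  -0.1486  0.1   ] rad 0.12225179289283776 0.051438540185898114
s2.png 1 [250. 212.] [ 0.594  -0.1466  0.1025] rad 0.16869846378728584 0.04933837120749445
s1.png 1 [253. 197.] [ 0.59   -0.1372  0.1462] rad 0.23701193071923113 0.0502983325327966
s1.png 1 [253. 197.] [ 0.592  -0.1352  0.1485] rad 0.28730423081345025 0.04862322316638203
s1.png 1 [253. 197.] [ 0.594  -0.1333  0.1507] rad 0.34103804564000195 0.04707966130740698
```

```bash
python3 -m crank '[{"fingers":0,"offset":[0,-0.045,0],"twist":[0,0,0]},{"fingers":0,"offset":[0,0,0.06],"twist":[0,0,0]},{"fingers":0,"offset":[0,0,0],"twist":[0,0,0]},{"fingers":0,"offset":[0,0,0],"twist":[0,0,0]}]'
python3 -m crank '[{"fingers":0,"offset":[0,0,0.04],"twist":[0,0,0]},{"fingers":0,"offset":[0,0,0],"twist":[0,0,0]},{"fingers":0,"offset":[0,0,0],"twist":[0,0,0]}]'
python3 -m crank '[{"fingers":0,"offset":[0,0,0.04],"twist":[0,0,0]},{"fingers":0,"offset":[0,0,0],"twist":[0,0,0]},{"fingers":0,"offset":[0,0,0],"twist":[0,0,0]}]'
```

```text
time_s: 8.82
ee_pos: [0.5576, -0.1541, 0.1429]
eef_rot: [0.0, 1.0, -0.007, -0.0]
contact_force: [-0.3, -0.7, -5.4]
width: 0.268
gripper_force: 39.7
time_s: 9.2
ee_pos: [0.5576, -0.1541, 0.1409]
eef_rot: [0.0, 1.0, -0.007, -0.0]
contact_force: [0.4, -0.3, -4.7]
width: 0.269
gripper_force: 39.7
time_s: 9.57
ee_pos: [0.5577, -0.1541, 0.1392]
eef_rot: [0.0, 1.0, -0.007, 0.0]
contact_force: [-2.6, 0.7, 0.1]
width: 0.272
gripper_force: 39.7
```

Level contact is made, with the crown carrying about 5 N. I'll press slightly more and hold level, then rock about the underside centre.

```bash
python3 -m crank '[{"fingers":0,"offset":[0,0,0.03],"twist":[0,0,0]},{"fingers":0,"offset":[0,0,0],"twist":[0,0,0]},{"fingers":0,"offset":[0,0,0],"twist":[0,0,0]},{"fingers":0,"offset":[0,0,0],"twist":[0,0,0]},{"fingers":0,"offset":[0,0,0],"twist":[0,0,0]},{"fingers":0,"offset":[0,0,0],"twist":[0,0,0]},{"fingers":0,"offset":[0,0,0],"twist":[0,0,0]},{"fingers":0,"offset":[0,0,0],"twist":[0,0,0]}]'
python3 - <<'E'
from h import *
p,r,st=tool();print(p,r.round(4),st['contact_force'],st['torque'])
s=save('scene','s3.png');d=save('side','d3.png');w=save('wrist','w3.png')
z=lambda im,uv,a:cv2.resize(cv2.getRectSubPix(im,a,uv),(400,300),interpolation=2)
m=np.vstack([np.hstack([z(s,(255,208),(80,60)),z(d,(317,190),(80,60))]),np.hstack([z(w,(313,180),(240,180)),z(w,(313,220),(120,90))])])
cv2.imwrite('pics/m3.png',m[:,:,::-1])
E
```

```text
time_s: 10.58
ee_pos: [0.5577, -0.1541, 0.1375]
eef_rot: [0.0, 1.0, -0.007, 0.0]
contact_force: [-1.8, 0.1, 0.8]
width: 0.27
gripper_force: 39.7
[ 0.55768341 -0.15409303  0.13746273] [[ 9.999e-01 -1.380e-02  0.000e+00]
 [-1.380e-02 -9.999e-01 -1.000e-04]
 [ 0.000e+00  1.000e-04 -1.000e+00]] [-1.7954299   0.1239286   0.77350176] [ 0.01846543  0.41515772 -0.01256571]
```

View pics/m3.png

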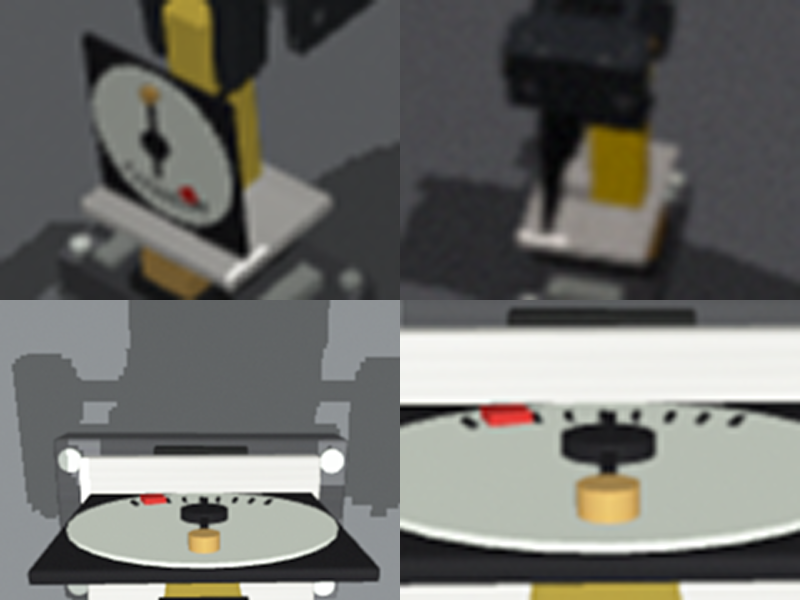

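Run:
```python
from h import *
c=cam('wrist');U=lambda x,y:(313+(x-600)/(10/3),220+(y-450)/(10/3))
for z in(.096,.0975,.099):
    q=plane('wrist',U(507,415),z,c);o=plane('wrist',U(608,415),z,c);print(q.round(4),o.round(4),np.arcsin((q[1]-o[1])/.046))
n='scene';S=lambda x,y:(255+(x-200)/5,208+(y-150)/5)
for X in(.593,.595):
    f=lambda uv:(lambda o,d:o+d*(X-o[0])/d[0])(*ray(n,uv))
    a,b,t=f(S(154,142)),f(S(188,195)),f(S(158,175));v=b-a;t=t-a;print(a.round(4),v.round(4),'mark',np.arctan2(v[1],-v[2]),'ptr',np.arctan2(t[1],-t[2]))
```

```text
[ 0.5942 -0.139   0.096 ] [ 0.594  -0.1554  0.096 ] 0.3657088250102019
[ 0.5946 -0.1391  0.0975] [ 0.5944 -0.1554  0.0975] 0.3626465423999113
[ 0.5949 -0.1392  0.099 ] [ 0.5947 -0.1554  0.099 ] 0.35958781378502297
[ 0.593  -0.1586  0.1116] [ 0.      0.0173 -0.0215] mark 0.6778814484066391 ptr 0.01187876800562215
[ 0.595  -0.1565  0.114 ] [ 0.      0.0172 -0.0214] mark 0.6778814484066363 ptr 0.011878768005615777
```

Run:
```python
from h import *
n='scene';S=lambda x,y:(255+(x-200)/5,208+(y-150)/5)
im=cv2.imread('pics/s3.png').astype(float)
sub=im[205:230,235:270];w=np.clip(sub[...,2]-(sub[...,1]+sub[...,0])/2-40,0,None);w[np.add.outer(np.arange(25),np.zeros(35))<5]*=1
v,u=np.indices(w.shape);
msk=np.zeros_like(w);cu,cv_=252.6-235,217-205;msk[(abs(u-cu)<4)&(abs(v-cv_)<4)]=1;w*=msk
uv=(235+(u*w).sum()/w.sum(),205+(v*w).sum()/w.sum());print(uv,S(188,195))
for X in(.593,.595,.597):
    f=lambda uv:(lambda o,d:o+d*(X-o[0])/d[0])(*ray(n,uv))
    for m in(S(188,195),uv):
        a,b,t=f(S(149,95)),f(m),f(S(158,175));v_=b-a;t=t-a;print(X,a.round(4),v_.round(4),np.hypot(v_[1],v_[2]),'mark',np.arctan2(v_[1],-v_[2]),'ptr',np.arctan2(t[1],-t[2]))
```

```text
(np.float64(252.73190984578883), np.float64(216.95136417556347)) (252.6, 217.0)
0.593 [ 0.593  -0.1585  0.1378] [ 0.      0.0172 -0.0477] 0.05069582569051184 mark 0.34573842518162007 ptr 0.0025172487213622344
0.593 [ 0.593  -0.1585  0.1378] [ 0.      0.0176 -0.0473] 0.05050224021094834 mark 0.35587365885653705 ptr 0.0025172487213622344
0.595 [ 0.595  -0.1564  0.1401] [ 0.      0.0171 -0.0475] 0.05053361889849925 mark 0.3457384251816177 ptr 0.0025172487213591956
0.595 [ 0.595  -0.1564  0.1401] [ 0.      0.0175 -0.0472] 0.05034065281667093 mark 0.3558736588565345 ptr 0.0025172487213591956
0.597 [ 0.597  -0.1544  0.1424] [ 0.      0.0171 -0.0474] 0.05037141210648638 mark 0.3457384251816196 ptr 0.0025172487213635897
0.597 [ 0.597  -0.1544  0.1424] [ 0.      0.0175 -0.047 ] 0.0501790654223934 mark 0.35587365885653766 ptr 0.0025172487213635897
```

```bash
python3 -m crank '[{"fingers":0,"offset":[0,-0.0545,0],"twist":[-0.245,0,0]},{"fingers":0,"offset":[0,-0.0545,0],"twist":[-0.245,0,0]},{"fingers":0,"offset":[0,-0.0545,0],"twist":[-0.245,0,0]},{"fingers":0,"offset":[0,-0.0545,0],"twist":[-0.245,0,0]},{"fingers":0,"offset":[0,0,0],"twist":[0,0,0]},{"fingers":0,"offset":[0,0,0],"twist":[0,0,0]}]'
python3 -m crank '[{"fingers":0,"offset":[0,-0.0545,0],"twist":[-0.245,0,0]},{"fingers":0,"offset":[0,-0.0545,0],"twist":[-0.245,0,0]},{"fingers":0,"offset":[0,-0.0545,0],"twist":[-0.245,0,0]},{"fingers":0,"offset":[0,-0.0545,0],"twist":[-0.245,0,0]},{"fingers":0,"offset":[0,-0.0545,0],"twist":[-0.245,0,0]},{"fingers":0,"offset":[0,0,0],"twist":[0,0,0]},{"fingers":0,"offset":[0,0,0],"twist":[0,0,0]},{"fingers":0,"offset":[0,0,0],"twist":[0,0,0]},{"fingers":0,"offset":[0,0,0],"twist":[0,0,0]},{"fingers":0,"offset":[0,0,0],"twist":[0,0,0]},{"fingers":0,"offset":[0,0,0],"twist":[0,0,0]},{"fingers":0,"offset":[0,0,0],"twist":[0,0,0]}]'
python3 - <<'E'
from h import *
p,r,st=tool();print(p,r.round(4),st['contact_force'],st['torque'],'pivot',p+r@[0,0,.0795],'th',np.arctan2(-r[1,2],-r[2,2]))
s=save('scene','s4.png');d=save('side','d4.png');w=save('wrist','w4.png')
z=lambda im,uv,a:cv2.resize(cv2.getRectSubPix(im,a,uv),(400,300),interpolation=2)
m=np.vstack([np.hstack([z(s,(255,212),(120,90)),z(s,(255,210),(64,48))]),np.hstack([z(w,(313,200),(240,180)),z(w,(313,215),(120,90))])])
cv2.imwrite('pics/m4.png',m[:,:,::-1])
E
```

```text
time_s: 11.48
ee_pos: [0.5584, -0.1425, 0.137]
eef_rot: [0.068, 0.998, -0.007, 0.0]
contact_force: [-0.6, 0.2, 1.8]
width: 0.268
gripper_force: 39.8
time_s: 12.98
ee_pos: [0.5586, -0.1291, 0.1341]
eef_rot: [0.153, 0.988, -0.007, -0.0]
contact_force: [0.7, 4.6, 1.6]
width: 0.273
gripper_force: 40.0
[ 0.55859336 -0.12912634  0.13411274] [[ 0.9999 -0.0128 -0.0029]
 [-0.0131 -0.9532 -0.302 ]
 [ 0.0011  0.302  -0.9533]] [0.74494744 4.5774301  1.56460721] [ 1.53664202 -0.09796006  0.12493278] pivot [ 0.55836462 -0.15313284  0.05832432] th 0.30675831795353814
```

View pics/m4.png

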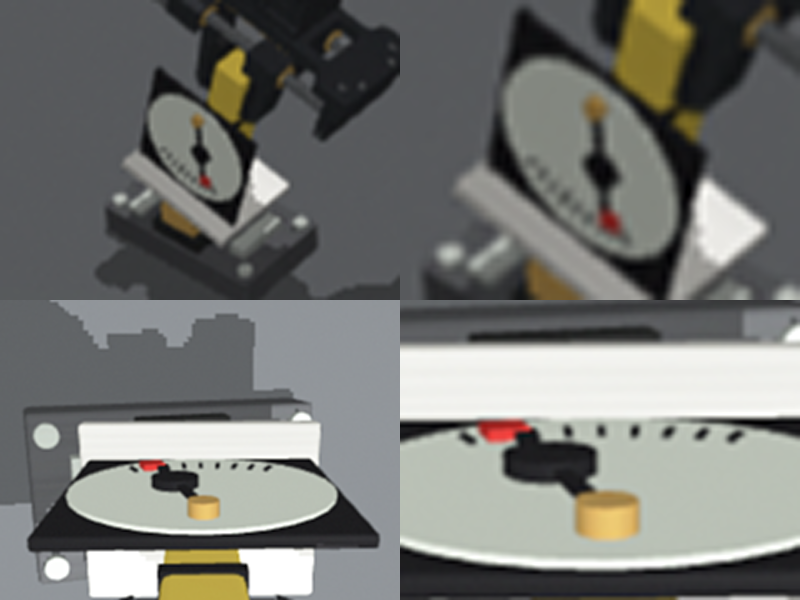

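Scene crop (upper right): pivot at (595,103), bob (602,172), red mark (610,221). The pointer lies on the right edge of the mark. I'll measure the remaining angle in the gauge frame.

Run:
```python
from h import *
K,rc,tc=cam('wrist');p,r,s=tool()
# camera relative to tool (rigid)
o=p+r@[.012,0,.0795];G=np.c_[-r[:,1],-r[:,0],-r[:,2]]
C=G.T@(-rc.T@tc-o);print('cam in gauge',C.round(4))
def cast(uv,y):
    d=G.T@rc.T@np.linalg.inv(K)@[uv[0],uv[1],1];return C+d*(y-C[1])/d[1]
U=lambda x,y:(313+(x-600)/(10/3),215+(y-450)/(10/3))
L=lambda x,y:(313+(x-200)/(5/3),200+(y-450)/(5/3))
for n,uv in(('dial top L',L(30,547)),('dial top R',L(378,545))):print(n,cast(uv,-.022).round(4))
for n,uv in(('plate L',L(79,424)),('plate R',L(321,424))):print(n,cast(uv,-.035).round(4))
im=cv2.imread('pics/w4.png').astype(int);b,g,rr=im[...,0],im[...,1],im[...,2]
red=(rr>150)&(g<110)&(b<110);red[:195]=0;red[225:]=0;v,u=np.nonzero(red);print('red px',u.min(),u.max(),v.min(),v.max(),u.mean(),v.mean())
for y in(-.022,-.024,-.026):
    for n,uv in(('mark',(u.mean(),v.mean())),('tip',U(527,432)),('bob',U(550,462)),('pivot cap',U(607,500)),('tick0',U(602,431)),('tick1',U(568,431)),('tick-3',U(702,433))):
        q=cast(uv,y);print(y,n,q[[0,2]].round(4),'r',np.hypot(q[0],.084-q[2]).round(4),'ang',np.arctan2(q[0],.084-q[2]).round(3))
print(im[203:218,270:312,2])
```

```text
cam in gauge [-0.0012 -0.0677  0.2251]
dial top L [ 0.0369 -0.022   0.1055]
dial top R [-0.0391 -0.022   0.104 ]
plate L [ 0.0432 -0.035   0.0186]
plate R [-0.0419 -0.035   0.0181]
red px 277 292 207 212 283.4166666666667 209.38333333333333
-0.022 mark [0.0176 0.0269] r 0.0597 ang 0.299
-0.022 tip [0.0132 0.0275] r 0.0581 ang 0.229
-0.022 bob [0.0082 0.048 ] r 0.0369 ang 0.224
-0.022 pivot cap [-0.0007  0.069 ] r 0.015 ang -0.047
-0.022 tick0 [0.0003 0.0266] r 0.0574 ang 0.005
-0.022 tick1 [0.0062 0.0267] r 0.0577 ang 0.107
-0.022 tick-3 [-0.0168  0.0281] r 0.0584 ang -0.293
-0.024 mark [0.0168 0.0356] r 0.0512 ang 0.334
-0.024 tip [0.0125 0.0361] r 0.0495 ang 0.256
-0.024 bob [0.0078 0.0558] r 0.0293 ang 0.269
-0.024 pivot cap [-0.0007  0.0758] r 0.0082 ang -0.088
-0.024 tick0 [0.0002 0.0353] r 0.0487 ang 0.005
-0.024 tick1 [0.0058 0.0353] r 0.049 ang 0.119
-0.024 tick-3 [-0.0162  0.0367] r 0.05 ang -0.329
-0.026 mark [0.016  0.0443] r 0.0428 ang 0.382
-0.026 tip [0.0119 0.0448] r 0.041 ang 0.295
-0.026 bob [0.0074 0.0635] r 0.0218 ang 0.346
-0.026 pivot cap [-0.0007  0.0827] r 0.00
[... 2085 characters left out ...]
 [186 189 193 184 169 170 177 190 186 184 184 180 182 187 182 167 136  84
   73  24  28  29  30  29  28  23  20  24  19  22  20  21  21  21  19  18
   15  11   5  22  88 143]
 [185 185 186 189 191 190 188 186 186 186 185 185 187 188 149  52   5  15
   22  25  28  30  29  29  27  28  27  31  26  27  26  29  29  29  24  27
   28  25  22  24  13  16]
 [186 184 185 186 188 186 186 186 185 185 185 186 189 173  99   7  20  29
   27  30  31  29  31  26  30  30  27  29  27  30  30  29  29  27  26  30
   27  29  27  29  20   9]
 [183 186 185 185 185 186 185 185 186 187 186 186 191 170  89  14  26  26
   30  26  27  28  28  32  28  29  26  27  31  29  29  30  28  30  29  27
   28  29  30  29  25  20]]
```

```bash
python3 -m crank '[{"fingers":0,"offset":[0,-0.027,0],"twist":[-0.12,0,0]},{"fingers":0,"offset":[0,0,0],"twist":[0,0,0]},{"fingers":0,"offset":[0,0,0],"twist":[0,0,0]},{"fingers":0,"offset":[0,0,0],"twist":[0,0,0]},{"fingers":0,"offset":[0,0,0],"twist":[0,0,0]},{"fingers":0,"offset":[0,0,0],"twist":[0,0,0]},{"fingers":0,"offset":[0,0,0],"twist":[0,0,0]},{"fingers":0,"offset":[0,0,0],"twist":[0,0,0]},{"fingers":0,"offset":[0,0,0],"twist":[0,0,0]},{"fingers":0,"offset":[0,0,0],"twist":[0,0,0]},{"fingers":0,"offset":[0,0,0],"twist":[0,0,0]},{"fingers":0,"offset":[0,0,0],"twist":[0,0,0]}]'
python3 -m crank '[{"fingers":0,"offset":[0,0,0],"twist":[0,0,0]},{"fingers":0,"offset":[0,0,0],"twist":[0,0,0]},{"fingers":0,"offset":[0,0,0],"twist":[0,0,0]},{"fingers":0,"offset":[0,0,0],"twist":[0,0,0]},{"fingers":0,"offset":[0,0,0],"twist":[0,0,0]},{"fingers":0,"offset":[0,0,0],"twist":[0,0,0]},{"fingers":0,"offset":[0,0,0],"twist":[0,0,0]},{"fingers":0,"offset":[0,0,0],"twist":[0,0,0]}]'
python3 - <<'E'
from h import *
p,r,st=tool();print(p,st['contact_force'],st['torque'],'th',np.arctan2(-r[1,2],-r[2,2]))
s=save('scene','s5.png');w=save('wrist','w5.png')
print(w[205:218,270:312,0])
z=lambda im,uv,a:cv2.resize(cv2.getRectSubPix(im,a,uv),(400,300),interpolation=2)
w3=cv2.imread('pics/w3.png')[:,:,::-1]
m=np.vstack([np.hstack([z(s,(255,212),(80,60)),z(s,(253,215),(40,30))]),np.hstack([z(w3,(300,215),(80,60)),z(w,(300,215),(80,60))])])
cv2.imwrite('pics/m5.png',m[:,:,::-1])
E
```

```text
time_s: 14.62
ee_pos: [0.5585, -0.1283, 0.1338]
eef_rot: [0.161, 0.987, -0.007, -0.001]
contact_force: [0.9, 4.7, 2.0]
width: 0.268
gripper_force: 40.0
time_s: 15.62
ee_pos: [0.5585, -0.1283, 0.1338]
eef_rot: [0.161, 0.987, -0.007, -0.001]
contact_force: [0.5, 4.5, 2.1]
width: 0.269
gripper_force: 40.0
[ 0.5585248  -0.12827889  0.13380767] [0.52907552 4.49807892 2.129395  ] [ 1.4385106  -0.17181425  0.16916737] th 0.323763271692915
[[239 239 240 239 239 238 237 234 233 231 230 230 232 235 234 236 239 239
  239 238 231 229 230 229 231 235 235 233 231 232 233 233 236 239 238 238
  238 238 239 238 237 235]
 [113 110 113 111 110 105 104 114 127 135 134 132 145 160 158 174 191 189
  190 177 148 143 144 144 159 178 178 169 160 160 161 161 180 200 198 195
  194 192 194 193 186 176]
 [  3   1   0   0   0   0  46 106 145 156 156 153 153 149 149 147 146 145
  146 145 151 168 185 191 190 187 184 184 185 185 186 182 169 161 176 188
  184 180 182 182 183 186]
 [ 37  67  65  79 108 126 139 156 159 154 151 153 159 164 171 171 175 184
  194 194 197 207 190 154 172 193 187 186 185 186 187 172 115  66
[... 911 characters left out ...]
 [185 187 191 183 168 182 194 188 187 183 183 183 187 181 167 136  87  74
   22  30  29  29  30  29  24  25  18  22  23  18  19  20  18  22  17  14
    8  28  42  86 143 178]
 [184 186 186 187 189 188 186 185 186 184 185 188 188 149  52   5  15  20
   26  29  28  30  30  28  30  28  24  27  28  27  29  29  26  26  22  25
   26  24  20  11  19 125]
 [186 184 184 185 185 186 185 185 185 184 186 191 170 101   9  22  26  26
   29  28  32  29  30  23  31  31  31  29  28  28  31  27  29  27  28  29
   26  28  26  25   7  95]
 [185 185 186 183 184 186 185 185 184 185 184 191 161  75  17  27  24  32
   28  29  32  28  28  28  27  28  29  26  31  30  28  27  29  29  26  27
   28  30  26  30  18 102]]
```

View pics/m5.png

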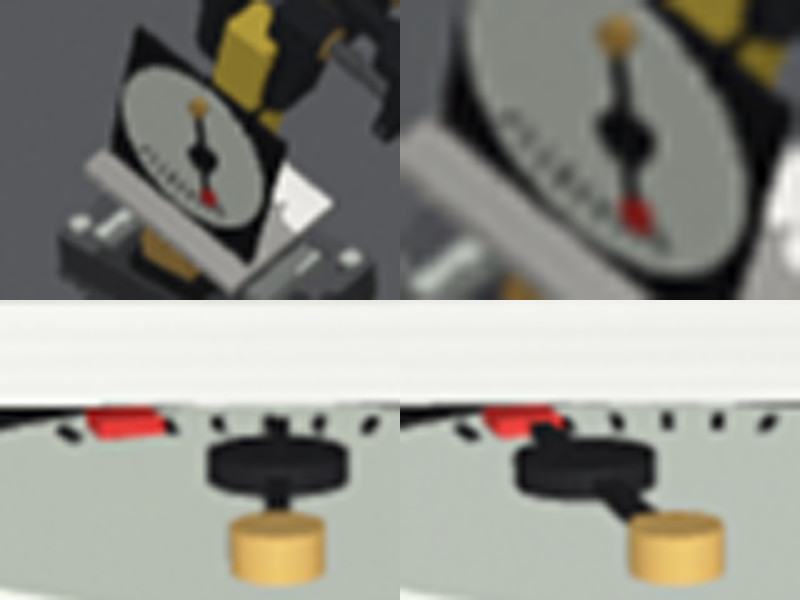

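The settled pointer (tip at wrist 288.5,210) sits on the red mark (centre about 284.5), just short of its middle. Wrist and scene agree on roughly 0.012 rad more.

```bash
python3 -m crank '[{"fingers":0,"offset":[0,-0.019,0],"twist":[-0.085,0,0]},{"fingers":0,"offset":[0,0,0],"twist":[0,0,0]},{"fingers":0,"offset":[0,0,0],"twist":[0,0,0]},{"fingers":0,"offset":[0,0,0],"twist":[0,0,0]},{"fingers":0,"offset":[0,0,0],"twist":[0,0,0]},{"fingers":0,"offset":[0,0,0],"twist":[0,0,0]},{"fingers":0,"offset":[0,0,0],"twist":[0,0,0]},{"fingers":0,"offset":[0,0,0],"twist":[0,0,0]},{"fingers":0,"offset":[0,0,0],"twist":[0,0,0]},{"fingers":0,"offset":[0,0,0],"twist":[0,0,0]},{"fingers":0,"offset":[0,0,0],"twist":[0,0,0]},{"fingers":0,"offset":[0,0,0],"twist":[0,0,0]}]'
python3 -m crank '[{"fingers":0,"offset":[0,0,0],"twist":[0,0,0]},{"fingers":0,"offset":[0,0,0],"twist":[0,0,0]},{"fingers":0,"offset":[0,0,0],"twist":[0,0,0]},{"fingers":0,"offset":[0,0,0],"twist":[0,0,0]},{"fingers":0,"offset":[0,0,0],"twist":[0,0,0]},{"fingers":0,"offset":[0,0,0],"twist":[0,0,0]},{"fingers":0,"offset":[0,0,0],"twist":[0,0,0]},{"fingers":0,"offset":[0,0,0],"twist":[0,0,0]}]'
python3 - <<'E'
from h import *
p,r,st=tool();print(p,st['contact_force'],'origin',p+r@[.012,0,.0795],'th',np.arctan2(-r[1,2],-r[2,2]))
s=save('scene','s6.png');w=save('wrist','w6.png');d=save('side','d6.png')
z=lambda im,uv,a:cv2.resize(cv2.getRectSubPix(im,a,uv),(400,300),interpolation=2)
m=np.vstack([np.hstack([z(s,(255,212),(120,90)),z(s,(253,215),(40,30))]),np.hstack([z(d,(317,190),(120,90)),z(w,(300,215),(80,60))])])
cv2.imwrite('pics/m6.png',m[:,:,::-1])
E
```

```text
time_s: 17.23
ee_pos: [0.5585, -0.1275, 0.1335]
eef_rot: [0.167, 0.986, -0.007, -0.001]
contact_force: [0.8, 5.0, 2.4]
width: 0.27
gripper_force: 40.0
time_s: 18.23
ee_pos: [0.5585, -0.1275, 0.1335]
eef_rot: [0.167, 0.986, -0.007, -0.001]
contact_force: [1.3, 5.2, 1.6]
width: 0.268
gripper_force: 40.0
[ 0.55852391 -0.12754665  0.13352789] [1.34936835 5.19597159 1.64176859] origin [ 0.57024672 -0.15390181  0.05847969] th 0.3357183721000605
```

View pics/m6.png

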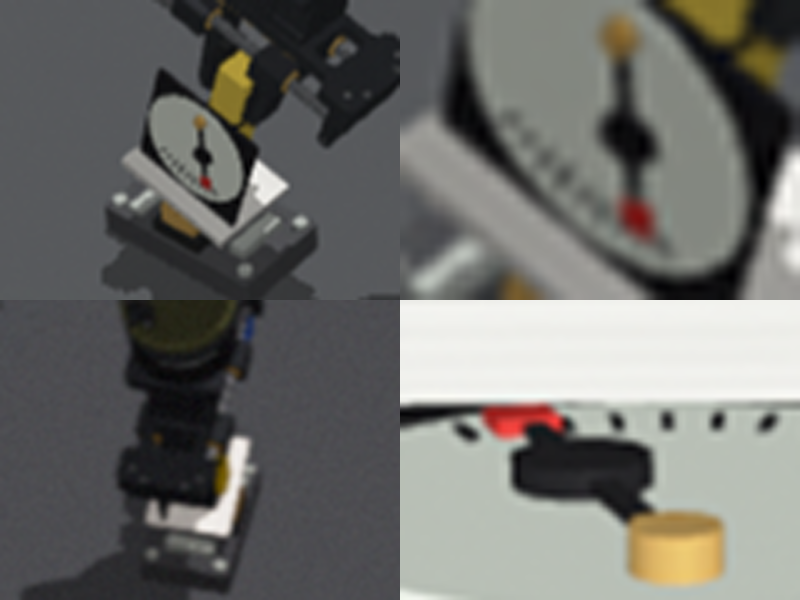

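The pointer runs into the red mark: scene crop pivot (620,37), bob (628,132), mark (638,217), nearly collinear. The crown load is about 7 N, roughly 4 mm pressed. Handing in.

```bash
python3 -c "
from bench import arm
print(arm.hand_in())"
```

```text
the job is handed in; nothing more can be done
None
```

I handed the job in with the arm still holding the gauge on the crown, tipped about 0.336 rad: the pointer lies on the red mark, to within about 0.02 rad by my reading, and the crown is pressed roughly 4 mm (estimated from force). The hand-in gave no verdict.

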